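Heft two flux canisters and hold the full one to the scanner

TASK

Of the two identical closed flux canisters on the bench, lift each in turn a few centimetres clear to feel which is the heavier, and set the lighter one gently back upright on the spot where it stood. Then hold the heavier one up to the scanner to be booked out: upright and still, centred on the scanner's window and about 90 mm from it (window to middle of the canister), touching nothing else, and finish while you are still holding it there. Keep the canisters upright, do not drop them, and leave the dishes, scoop, anvil block and green jar where they are.

Things in the scene. Friction and masses are not known exactly. Their poses are not given: they have to be found in the camera images.
- canister_1_center (a point): centre, 29 mm above the underside, of one of two like closed aluminium flux canisters, loose, upright, z up. 58 mm tall, body diameter 56 mm; the tight knurled lid, top 18 mm, diameter 60 mm, is gripped from above. The striped code runs all round: any side may face the scanner. Each weighs 0.2 to 0.75 kg; one, full, is over 0.15 kg heavier; look, name and place do not tell which.
- canister_2_center (a point): centre, 29 mm above the underside, of one of two like closed aluminium flux canisters, loose, upright, z up. 58 mm tall, body diameter 56 mm; the tight knurled lid, top 18 mm, diameter 60 mm, is gripped from above. The striped code runs all round: any side may face the scanner. Each weighs 0.2 to 0.75 kg; one, full, is over 0.15 kg heavier; look, name and place do not tell which.
- scanner_window (a point): centre of the dark red window (62 mm wide, 50 mm tall) of a grey hands-free code scanner fixed to the bench, 135 mm above the bench. The window is upright and looks level along this frame's -x, the side on which the canister is to be held; z is up, y lies across the window.
- anvil: cast iron anvil block, foot 80 x 80 mm, 47 mm tall, 1.6 kg, loose. Bystander. Origin at the centre of its underside; z up.
- reagent_jar_center (a point): green glass reagent jar with a ground stopper, 68 mm in diameter, 131 mm tall, loose. Bystander. This point is on its axis 65 mm above its underside; z up.
- scoop: brass flux scoop lying on the bench: trough 70 x 36 mm, 18 mm tall, round handle reaching to 130 mm from the trough's middle along -x. Loose. Bystander. Origin under the middle of the trough; x runs from handle to mouth.
- dish_0_center (a point): a shallow red clay roasting dish, 100 mm across the rim, 24 mm tall, loose, the lowest of a nested stack of three (stack 40 mm tall). Bystander. This point is its centre, 12 mm above its underside; z up.
- dish_1_center (a point): a shallow red clay roasting dish, 100 mm across the rim, 24 mm tall, loose, the middle of a nested stack of three (stack 40 mm tall). Bystander. This point is its centre, 12 mm above its underside; z up.
- dish_2_center (a point): a shallow red clay roasting dish, 100 mm across the rim, 24 mm tall, loose, the top of a nested stack of three (stack 40 mm tall). Bystander. This point is its centre, 12 mm above its underside; z up.
- scanner: the code scanner that carries point scanner_window. Head 84 mm wide, 96 to 174 mm above the bench, reaching 70 mm back from the window; round foot 110 mm in diameter, 12 mm tall. Origin under the middle of the foot, 35 mm behind the window; the front looks to -x.
Things that resemble listed ones, but are neither listed nor needed, are in the scene too. Of the things shaped like the part that bears reagent_jar_center, the green glass one is meant.

How it is judged:
On the way, in this order (a step that is already met when the one before it is completed fails the run):
1. the lighter canister has been lifted clear in the gripper while the heavier stands on the bench (((height (world z) of canister_1_center above 0.045 m and contact force between the fingers and canister_1 above 1 N and contact force between table and canister_1 below 0.05 N and contact force between the fingers and canister_2 below 0.05 N and contact force between table and canister_2 above 0.5 N and contact force between table and canister_2 above 4.5 N) or (height (world z) of canister_2_center above 0.045 m and contact force between the fingers and canister_2 above 1 N and contact force between table and canister_2 below 0.05 N and contact force between the fingers and canister_1 below 0.05 N and contact force between table and canister_1 above 0.5 N and contact force between table and canister_1 above 4.5 N))), for 0.3 s.
2. the lighter canister stands upright on its spot again and is let go (((contact force between the fingers and canister_1 below 0.05 N and contact force between table and canister_1 between 0.5 and 4.5 N and distance of canister_1_center from where it was at the start of the episode below 0.03 m and angle between canister_1_center's own z axis and vertical below 0.1 rad and linear speed of canister_1 below 0.02 m/s) or (contact force between the fingers and canister_2 below 0.05 N and contact force between table and canister_2 between 0.5 and 4.5 N and distance of canister_2_center from where it was at the start of the episode below 0.03 m and angle between canister_2_center's own z axis and vertical below 0.1 rad and linear speed of canister_2 below 0.02 m/s))), for 0.2 s.
3. the heavier canister is lifted clear in the gripper while the lighter stands on the bench (((height (world z) of canister_1_center above 0.045 m and contact force between the fingers and canister_1 above 1 N and contact force between table and canister_1 below 0.05 N and contact force between the fingers and canister_2 below 0.05 N and contact force between table and canister_2 between 0.5 and 4.5 N) or (height (world z) of canister_2_center above 0.045 m and contact force between the fingers and canister_2 above 1 N and contact force between table and canister_2 below 0.05 N and contact force between the fingers and canister_1 below 0.05 N and contact force between table and canister_1 between 0.5 and 4.5 N))), for 0.2 s.
At the end, for the whole second after the job is handed in: Heavier canister held, upright within 0.2 rad and still, 55 to 130 mm out from the scanner's window and within 30 mm of its centre sideways and in height, touching only the gripper; lighter one upright, let go, within 30 mm of its start; dishes, scoop, anvil, jar within 20 mm of theirs (((height (world z) of canister_1_center above 0.045 m and contact force between the fingers and canister_1 above 1 N and contact force between table and canister_1 below 0.05 N and x of canister_1_center in the frame of scanner_window between -0.13 and -0.055 m and y of canister_1_center in the frame of scanner_window between -0.03 and 0.03 m and z of canister_1_center in the frame of scanner_window between -0.03 and 0.03 m and angle between canister_1_center's own z axis and vertical below 0.2 rad and linear speed of canister_1 below 0.03 m/s and contact force between canister_1 and scanner below 0.05 N and contact force between the fingers and canister_2 below 0.05 N and contact force between table and canister_2 between 0.5 and 4.5 N and distance of canister_2_center from where it was at the start of the episode below 0.03 m and angle between canister_2_center's own z axis and vertical below 0.1 rad and linear speed of canister_2 below 0.02 m/s) or (height (world z) of canister_2_center above 0.045 m and contact force between the fingers and canister_2 above 1 N and contact force between table and canister_2 below 0.05 N and x of canister_2_center in the frame of scanner_window between -0.13 and -0.055 m and y of canister_2_center in the frame of scanner_window between -0.03 and 0.03 m and z of canister_2_center in the frame of scanner_window between -0.03 and 0.03 m and angle between canister_2_center's own z axis and vertical below 0.2 rad and linear speed of canister_2 below 0.03 m/s and contact force between canister_2 and scanner below 0.05 N and contact force between the fingers and canister_1 below 0.05 N and contact force between table and canister_1 between 0.5 and 4.5 N and distance of canister_1_center from where it was at the start of the episode below 0.03 m and angle between canister_1_center's own z axis and vertical below 0.1 rad and linear speed of canister_1 below 0.02 m/s)) and distance of each of anvil, reagent_jar_center, scoop, dish_0_center, dish_1_center, dish_2_center from where it was at the start of the episode below 0.02 m and angle between reagent_jar_center's own z axis and vertical below 0.15 rad); the arm keeps its last pose, push and grip.
It fails at once if a canister is tipped by more than 0.6 rad (angle between any of canister_1_center, canister_2_center's own z axis and vertical above 0.6 rad).
It fails at once if a canister is dropped (falls free by more than about 10 mm) ((linear speed of canister_1 above 0.45 m/s and contact force between the fingers and canister_1 below 0.02 N) or (linear speed of canister_2 above 0.45 m/s and contact force between the fingers and canister_2 below 0.02 N)).
It fails at once if a bystander is knocked away or over (distance of any of anvil, reagent_jar_center, scoop, dish_0_center, dish_1_center, dish_2_center from where it was at the start of the episode above 0.04 m or angle between reagent_jar_center's own z axis and vertical above 0.4 rad).
It also fails if it takes over 72 s, if anything falls off the work surface, if the arm or the gripper's body presses on something with over 40 N, if the wrist force passes 120 N, or if a joint passes its speed limit or range.

ROBOT

A 6-joint arm with a two-finger parallel gripper is mounted at the origin on the work surface. World frame = base frame: x ahead of the robot, y to its left, z up, the work surface at z = 0. Lengths are in m, angles in rad, forces in N, time in s.
With the tool pointing down it reaches from about 0.3 to 0.775 m from the base axis. Payload 14.6 kg.
Tool frame: the origin (TCP) lies at the very end of the fingers, on their centre line; the grasp point (between the pads) lies 19 mm behind it; z points along the fingers, y is the direction in which the jaws open and shut (so a half turn about z gives the same grasp; the last joint's range is limited). The gripper opens to 94 mm and grips with 3 to 60 N. Pads are 16 mm wide; open, the fingers measure 119 mm over their backs; the gripper's body (75 mm by 177 mm) begins 78 mm behind the grasp point.
Start: joints at [1.119, 0.3, 1.521, -0, 1.321, -0.067], TCP at [0.206, 0.51, 0.205] pointing down, gripper open.
Joint ranges: [-3.03, 3.03], [-0.79, 2.21], [0.23, 2.52], [-1.04, 4.18], [0, 3.07], [-2.55, 2.55]. Speed limits (rad/s): [2.22, 2.22, 2.57, 3.14, 3.14, 3.14].

INTERFACE

Orientations are given as a unit quaternion [x, y, z, w].
In Python, from station import telemetry, read_camera, calibration, workorder gives the robot as it stands.
- The arm moves only by the shell command python3 -m pendant 'ROWS'. ROWS is JSON, a list of rows, each a list of 7 numbers: the shift along the tool's x, y, z each as a share of 0.2 m, from -1 to 1, then the turn, a rotation vector about the tool's x, y, z each as a share of pi/2 rad, from -1 to 1, then the closure in counts, from 0 (fully open) to 255 (shut). A call has 1 to 20 rows; each row is the pose to reach, as a shift and turn from the pose commanded when the call began, along the tool's axes at that moment; what a row does not reach only later rows make up. A row lasts 1/10 s, in which the tool goes at most 50 mm and 8.59 degrees, less where a joint would pass 70% of its speed; a pose out of reach is approached as far as the arm can. A call with a number of a shift or a turn outside -1 to 1 is refused whole. A call with a gripper value outside its range is refused whole. The fingers move at their own pace and stop on an object; the grip force is fixed at half the most. Time passes only in rows, so rows that repeat a pose let the fingers close. It gives the time, the measured TCP pose, the force and the opening at its end, in the units of the state.
- telemetry.state(): the state, without advancing time (a new reading comes with each control period).
- read_camera(name): name is "scene" or "side" or "wrist"; returns the picture (480x640x3 uint8, red, green, blue); there is no depth.
- calibration(name): a dict with "vertical_fov" (degrees; the focal length in pixels is half the picture's height over the tangent of half this angle, whatever the lens; pixels are square), "cx", "cy" (the principal point, pixels), "rvec" (rotation vector, rad) and "tvec" (3), from world to camera coordinates, as OpenCV has them; the wrist camera has in their place "hand_eye" (4x4, takes a point from camera to tool coordinates, whose origin is the TCP and whose axes are the flange's). Camera axes: x right, y down, z forward; pixel columns grow to the right and rows downward; lengths in m; the calibration is good to about 2 mm. A picture is of the moment at which its call begins: read the wrist's pose just before it. calibration takes no time and is no camera call.
- workorder.hand_in(): hands the job in, once; it reports no verdict.
The state is a dict: "time_s": time; "joint_pos": joint angles; "dq": joint speeds; "effort": joint torques, N m; "ee_pos": TCP position; "eef_rot": TCP orientation; "ft_force": force on the tool from outside, world axes, zero at the start; "torque": the same for the moment, N m; "opening": finger opening in m.
Only numpy, scipy, OpenCV 4.12 (cv2) and the standard library are available. Lean on these libraries where they do the work, as an engineer would, in place of code of your own. Each camera call takes 0.05 s, during which the arm holds its last target.

## Working session

There is one attempt and no reset: what is moved stays moved. The work goes in short steps, Python scripts to look and compute and a shell command to move; the robot and the scene stay as the last step left them, time stands still between calls to the robot, and variables do not carry over. Pictures are saved under pics/ and viewed, and the job is handed in when it is done.

```bash
ls; mkdir -p pics
python3 - <<'E'
from station import telemetry, read_camera, calibration
import cv2
s=telemetry.state()
for k,v in s.items(): print(k,v)
for n in("scene","side","wrist"):
    print(n,calibration(n))
    cv2.imwrite(f"pics/{n}0.png",cv2.cvtColor(read_camera(n),cv2.COLOR_RGB2BGR))
E
```

```text
pics
time_s 0.0
joint_pos [ 1.11938166e+00  3.00434142e-01  1.52158339e+00  2.94441721e-06
  1.32072439e+00 -6.65536326e-02]
dq [ 6.95716366e-04 -1.43511744e-03  1.76250502e-05  1.13238743e-03
  1.35461720e-04 -4.34428931e-04]
effort [-9.46175969e-04 -5.31806016e+01 -3.52728403e+01  7.07883085e-02
  2.44182476e-02 -7.90000445e-05]
ee_pos [0.20634697 0.50953304 0.20490564]
eef_rot [ 1.91245438e-01  9.81542079e-01 -5.55101631e-04 -1.48540757e-04]
ft_force [-0.08386114  0.25249616  0.62610038]
torque [-0.00735839  0.02956251  0.00206908]
opening 0.09366473271379731
scene {'vertical_fov': 44.35075951454397, 'cx': 321.2725224284763, 'cy': 238.25304179909563, 'rvec': array([ 1.63276455,  2.17827499, -0.65894428]), 'tvec': array([ 0.14406372, -0.39628397,  1.78353675])}
side {'vertical_fov': 51.82309193200061, 'cx': 323.5465021927147, 'cy': 235.9340098767201, 'rvec': array([ 0.06707417, -2.71172038,  1.52956997]), 'tvec': array([0.57422256, 0.11945255, 0.98126787])}
wrist {'vertical_fov': 62.6373540896955, 'cx': 312.25852267544917, 'cy': 240.40423121730979, 'hand_eye': array([[-1.08149399e-03, -9.70078765e-01, -2.42788014e-01,
         6.97160918e-02],
       [ 9.99998989e-01, -8.25033146e-04, -1.15798863e-03,
        -6.10092530e-04],
       [ 9.23032019e-04, -2.42789021e-01,  9.70078677e-01,
        -1.79596054e-01],
       [ 0.00000000e+00,  0.00000000e+00,  0.00000000e+00,
         1.00000000e+00]])}
```

View pics/scene0.png

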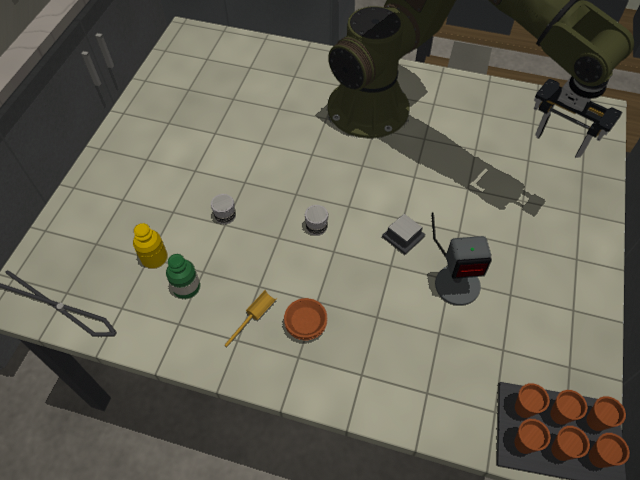

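View pics/side0.png

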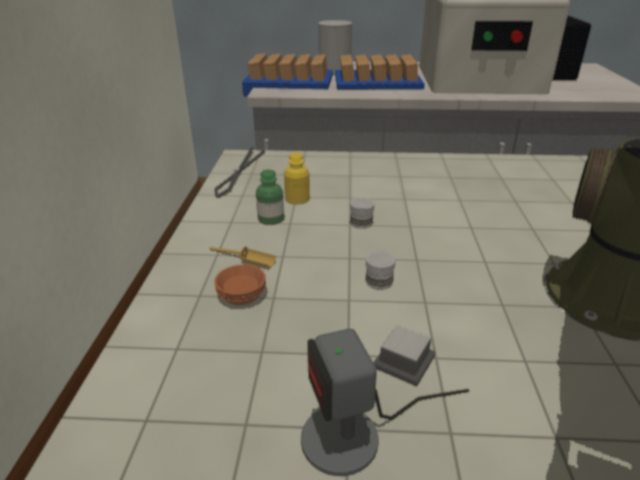

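View pics/wrist0.png

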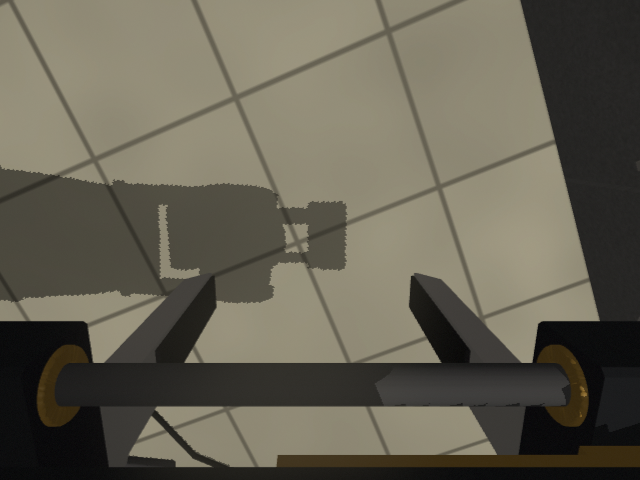

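The scene picture shows two grey canisters at (222,208) and (316,220), the anvil at (404,233), and the scanner with its red window at (470,268). The dish stack is at (305,320), the scoop at (252,315), the green jar at (183,275) and the yellow lookalike at (150,245). In the side picture the canisters are at (362,211) and (380,267). Next I'll take enlarged crops.

```bash
cat > h.py <<'E'
import numpy as np, cv2
from station import calibration
from scipy.spatial.transform import Rotation as R
def cam(n):
    c=calibration(n); f=240/np.tan(np.radians(c['vertical_fov']/2))
    K=np.array([[f,0,c['cx']],[0,f,c['cy']],[0,0,1]])
    return K,np.array(c['rvec']),np.array(c['tvec'])
def ray(n,uv):
    K,r,t=cam(n); Rm=cv2.Rodrigues(r)[0]
    d=Rm.T@np.linalg.inv(K)@np.array([*uv,1.]); return -Rm.T@t,d
def atz(n,uv,z):
    o,d=ray(n,uv); return o+d*(z-o[2])/d[2]
def proj(n,P):
    K,r,t=cam(n); return cv2.projectPoints(np.atleast_2d(np.array(P,float)),r,t,K,None)[0][:,0]
def tri(uv1,uv2):
    o1,d1=ray('scene',uv1);o2,d2=ray('side',uv2)
    A=np.c_[d1,-d2];s=np.linalg.lstsq(A,o2-o1,rcond=None)[0]
    p,q=o1+s[0]*d1,o2+s[1]*d2
    return (p+q)/2,np.linalg.norm(p-q)
E
python3 - <<'E'
import cv2,numpy as np
a=cv2.imread('pics/scene0.png');b=cv2.imread('pics/side0.png')
def cr(im,x,y,w,h,k):return cv2.resize(im[y:y+h,x:x+w],None,fx=k,fy=k,interpolation=cv2.INTER_CUBIC)
cv2.imwrite('pics/c1.png',np.vstack([cr(a,200,185,160,60,5),cr(b,320,190,160,60,5)]))
cv2.imwrite('pics/c2.png',np.hstack([cr(a,425,205,75,105,5),cr(b,295,320,84,105,5)]))
E
```

```text
(no output)
```

View pics/c1.png

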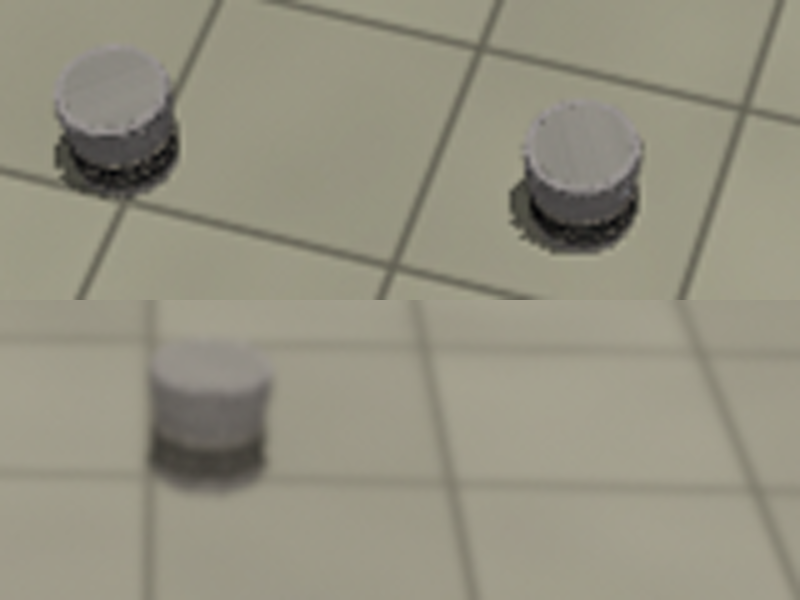

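View pics/c2.png

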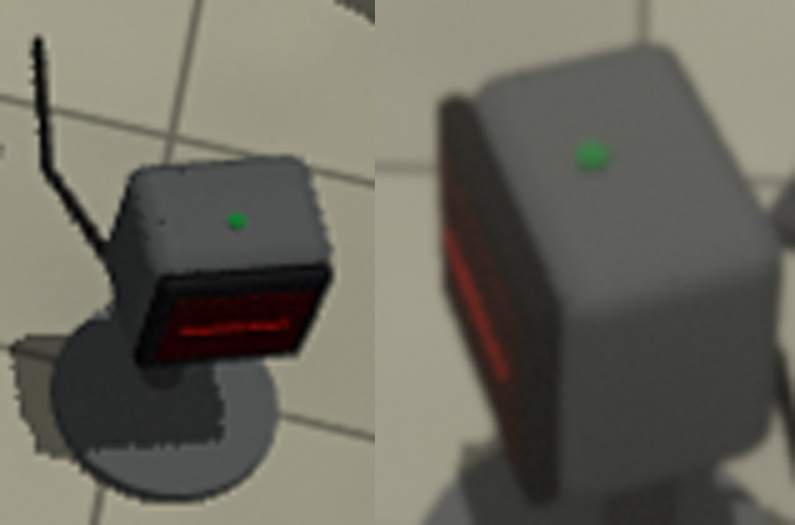

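Run:
```python
from h import *
np.set_printoptions(precision=4,suppress=True)
A=atz('scene',(222.7,202.8),.058);B=atz('scene',(316.6,214.2),.058)
print(A,B)
print('side',atz('side',(362.3,203.4),.058),atz('side',(379.7,259.5),.058))
for nm,z in(((222.7-11.7,202.8),.058),((222.7+11.7,202.8),.058)):print(atz('scene',nm,z))
W=atz('scene',(472.2,270.4),.135)
L=atz('scene',(425+181/5,205+331/5),.135);Rr=atz('scene',(425+290/5,205+324/5),.135)
print('W',W,L,Rr,np.linalg.norm(L-Rr),'line dir',np.degrees(np.arctan2(*(Rr-L)[[1,0]])))
print('foot',atz('scene',(425+165/5,205+400/5),.012))
l=(295+(448-375)/5,320+235/5);r=(295+(506-375)/5,320+378/5)
S1=atz('side',l,.135);S2=atz('side',r,.135)
print('side line',S1,S2,(S1+S2)/2,np.degrees(np.arctan2(*(S2-S1)[[1,0]])))
# LED and top edge
print('led',tri((425+237/5,205+221/5),(295+(592-375)/5,320+155/5)))
# top front edge z~.174
for uv in((163,276),(330,264)): print('edge',atz('scene',(425+uv[0]/5,205+uv[1]/5),.174))
for nm,uv,z in(('anvil',(405,225),.047),('dish',(305,317),.04),('jar',(180,262),.131),('scoop',(262,303),.018),('scoopend',(227,345),.01),('yel',(143,230),.13)): print(nm,atz('scene',uv,z))
```

```text
[ 0.4977 -0.2679  0.058 ] [ 0.4651 -0.0252  0.058 ]
side [ 0.4941 -0.2652  0.058 ] [ 0.4631 -0.0221  0.058 ]
[ 0.506  -0.2969  0.058 ]
[ 0.4893 -0.2389  0.058 ]
W [0.5691 0.3689 0.135 ] [0.578  0.3457 0.135 ] [0.5609 0.3917 0.135 ] 0.049103739695011514 line dir 110.39637579718851
foot [0.541  0.3557 0.012 ]
side line [0.5749 0.3478 0.135 ] [0.5573 0.3937 0.135 ] [0.5661 0.3708 0.135 ] 110.96904469148869
led (array([0.5385, 0.3567, 0.1729]), np.float64(0.0015744254373100575))
edge [0.5773 0.3302 0.174 ]
edge [0.551  0.3991 0.174 ]
anvil [0.4276 0.1966 0.047 ]
dish [0.7394 0.0287 0.04  ]
jar [ 0.7288 -0.2683  0.131 ]
scoop [ 0.723  -0.0843  0.018 ]
scoopend [ 0.8434 -0.1274  0.01  ]
yel [ 0.6716 -0.3884  0.13  ]
```

Both canisters triangulate consistently between the two cameras, to about 4 mm: A is at (0.496,-0.267) and B at (0.464,-0.024). The measured lid diameter of about 60 mm matches the spec. The scanner window is at (0.567,0.370) with its outward normal at about 20.7°, and the LED height of 0.173 fits the given head. I'll keep the present yaw, since every target is reachable with it, and hover over B first.

```bash
cat >> h.py <<'E'
def d(target):
    from station import telemetry
    s=telemetry.state(); M=R.from_quat(s['eef_rot'])
    print('t',s['time_s'],'pos',np.round(s['ee_pos'],4),'shares',np.round(M.inv().apply(np.array(target)-s['ee_pos'])/0.2,3),'tilt',np.round((M*R.from_quat([0.19125,0.98154,0,0]).inv()).as_rotvec(),4))
E
python3 -c "
from h import *
d([.464,-.0235,.2])"
```

```text
t 0.15 pos [0.2064 0.5096 0.205 ] shares [-2.194 -1.987  0.027] tilt [-0.0008  0.0003  0.0001]
```

```bash
python3 -m pendant '[[-0.18,-0.16,0,0,0,0,0],[-0.36,-0.33,0,0,0,0,0],[-0.55,-0.5,0,0,0,0,0],[-0.74,-0.67,0,0,0,0,0],[-1,-0.9,0,0,0,0,0],[-1,-0.9,0,0,0,0,0]]' && python3 -m pendant '[[-0.19,-0.17,0,0,0,0,0],[-0.38,-0.34,0,0,0,0,0],[-0.57,-0.51,0,0,0,0,0],[-0.76,-0.69,0,0,0,0,0],[-1,-0.9,0,0,0,0,0],[-1,-0.9,0,0,0,0,0],[-1,-0.9,0,0,0,0,0]]'
python3 -c "
from h import *
d([.464,-.0235,.2])"
```

```text
time_s: 0.75
ee_pos: [0.3252, 0.2651, 0.2055]
eef_rot: [0.192, 0.981, -0.0, 0.0]
ft_force: [0.6, -0.4, 0.0]
opening: 0.0941
time_s: 1.45
ee_pos: [0.4426, 0.024, 0.2051]
eef_rot: [0.193, 0.981, -0.0, -0.0]
ft_force: [0.1, 0.7, 0.7]
opening: 0.094
t 1.45 pos [0.4426 0.024  0.2051] shares [-0.189 -0.179  0.025] tilt [-0.0001  0.0007 -0.0033]
```

```bash
python3 -m pendant '[[-0.19,-0.18,0,0,0,0,0],[-0.19,-0.18,0,0,0,0,0],[-0.19,-0.18,0,0,0,0,0],[-0.19,-0.18,0,0,0,0,0]]'
python3 - <<'E'
from h import *
from station import telemetry, read_camera
d([.464,-.0235,.03])
cv2.imwrite('pics/w1.png',cv2.cvtColor(read_camera('wrist'),cv2.COLOR_RGB2BGR))
s=telemetry.state()
H=np.array(calibration('wrist')['hand_eye']);M=R.from_quat(s['eef_rot']).as_matrix()
P=M.T@(np.array([.464,-.0235,.058])-s['ee_pos']);p=np.linalg.inv(H)@[*P,1]
f=240/np.tan(np.radians(62.6373540896955/2));print(312.26+f*p[0]/p[2],240.4+f*p[1]/p[2], f*.03/p[2])
E
```

```text
time_s: 1.85
ee_pos: [0.4633, -0.0205, 0.2054]
eef_rot: [0.191, 0.982, 0.0, -0.0]
ft_force: [0.6, 0.2, -0.2]
opening: 0.094
t 1.85 pos [ 0.4633 -0.0205  0.2054] shares [-0.009 -0.013  0.877] tilt [0.0002 0.0004 0.0009]
310.36278254487394 228.4747645574016 35.360190720886415
```

View pics/w1.png

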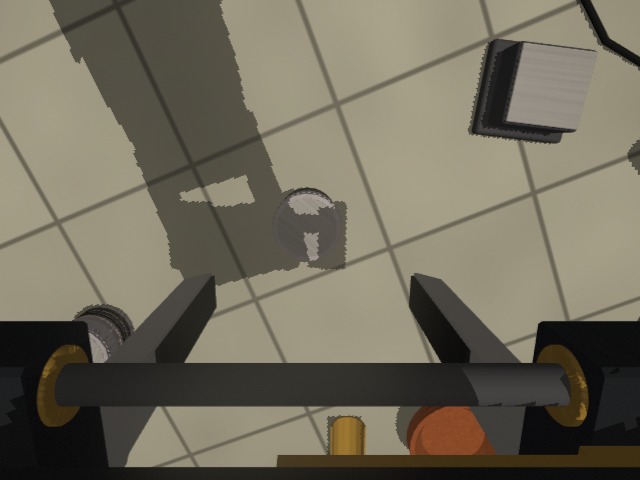

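The wrist view shows the canister at about (307,223) against (310,228) predicted, so it agrees to about 4 mm. I'll descend.

```bash
python3 -m pendant '[[0,-0.02,0.2,0,0,0,0],[0,-0.02,0.4,0,0,0,0],[0,-0.02,0.55,0,0,0,0],[0,-0.02,0.65,0,0,0,0],[0,-0.02,0.75,0,0,0,0],[0,-0.02,0.82,0,0,0,0],[0,-0.02,0.877,0,0,0,0],[0,-0.02,0.877,0,0,0,0],[0,-0.02,0.877,0,0,0,0]]'; python3 -m pendant '[[0,0,0,0,0,0,60],[0,0,0,0,0,0,120],[0,0,0,0,0,0,255],[0,0,0,0,0,0,255],[0,0,0,0,0,0,255],[0,0,0,0,0,0,255],[0,0,0,0,0,0,255],[0,0,0,0,0,0,255]]'; python3 -c "
from h import *
d([.464,-.0235,.03])"
```

```text
time_s: 2.8
ee_pos: [0.4624, -0.025, 0.0305]
eef_rot: [0.191, 0.982, 0.0, 0.0]
ft_force: [-0.3, 0.3, -0.4]
opening: 0.0937
time_s: 3.6
ee_pos: [0.4623, -0.0254, 0.0302]
eef_rot: [0.191, 0.982, 0.0, 0.0]
ft_force: [-1.4, 0.3, 3.3]
opening: 0.0581
t 3.6 pos [ 0.4623 -0.0254  0.0302] shares [-0.004  0.012  0.001] tilt [-0.     -0.0001  0.0001]
```

```bash
python3 -m pendant '[[0,0,-0.02,0,0,0,255],[0,0,-0.06,0,0,0,255],[0,0,-0.12,0,0,0,255],[0,0,-0.17,0,0,0,255],[0,0,-0.2,0,0,0,255],[0,0,-0.2,0,0,0,255],[0,0,-0.2,0,0,0,255],[0,0,-0.2,0,0,0,255]]'; for i in 1 2 3 4; do python3 -m pendant '[[0,0,0,0,0,0,255]]' | grep -E 'force|pos|open'; done
python3 - <<'E'
from station import read_camera
import cv2
a=read_camera('side');b=read_camera('wrist')
cv2.imwrite('pics/l1.png',cv2.cvtColor(cv2.resize(a[180:330,280:480],None,fx=3,fy=3),cv2.COLOR_RGB2BGR))
E
```

```text
time_s: 4.4
ee_pos: [0.462, -0.0254, 0.0697]
eef_rot: [0.191, 0.982, -0.0, -0.0]
ft_force: [0.3, -0.1, -3.1]
opening: 0.0583
ee_pos: [0.4621, -0.0254, 0.0697]
ft_force: [0.6, 0.3, -2.8]
opening: 0.0586
ee_pos: [0.4621, -0.0254, 0.0698]
ft_force: [0.5, 0.1, -3.8]
opening: 0.0586
ee_pos: [0.4622, -0.0254, 0.0699]
ft_force: [0.5, 0.8, -3.3]
opening: 0.0584
ee_pos: [0.4622, -0.0254, 0.07]
ft_force: [0.8, 0.3, -2.3]
opening: 0.0585
```

View pics/l1.png

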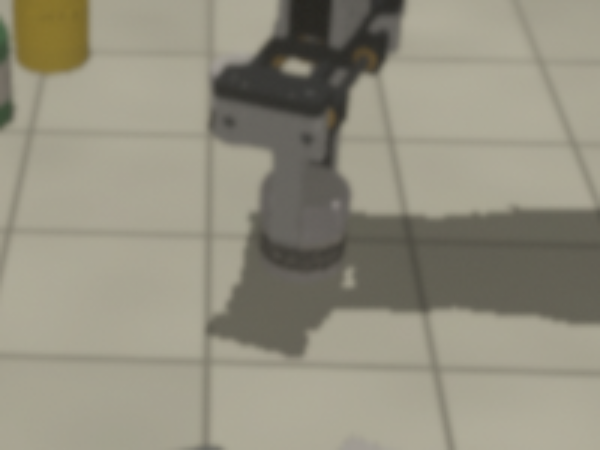

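The canister is held upright in the gripper. The force is about -3.1 N (about 0.31 kg), below 4.5 N, so this is probably the lighter one. I'll set it back down.

```bash
python3 -m pendant '[[0,0,0.06,0,0,0,255],[0,0,0.12,0,0,0,255],[0,0,0.165,0,0,0,255],[0,0,0.185,0,0,0,255],[0,0,0.192,0,0,0,255],[0,0,0.197,0,0,0,255],[0,0,0.2,0,0,0,255],[0,0,0.201,0,0,0,255],[0,0,0.201,0,0,0,255],[0,0,0.201,0,0,0,255]]'; python3 -c "
from h import *
d([.464,-.0235,.03])"
```

```text
time_s: 5.9
ee_pos: [0.4625, -0.0254, 0.0302]
eef_rot: [0.191, 0.982, 0.0, 0.0]
ft_force: [-1.0, 0.7, 2.0]
opening: 0.0583
t 5.9 pos [ 0.4625 -0.0254  0.0302] shares [-0.003  0.012  0.001] tilt [-0.0001 -0.0006  0.0001]
```

On the bench again (force +2 N, so it is supported). I'll release and rise.

```bash
python3 -m pendant '[[0,0,0,0,0,0,150],[0,0,0,0,0,0,80],[0,0,0,0,0,0,0],[0,0,0,0,0,0,0],[0,0,0,0,0,0,0],[0,0,0,0,0,0,0],[0,0,0,0,0,0,0],[0,0,0,0,0,0,0]]';  python3 -m pendant '[[0,0,-0.05,0,0,0,0],[0,0,-0.15,0,0,0,0],[0,0,-0.3,0,0,0,0],[0,0,-0.5,0,0,0,0],[0,0,-0.7,0,0,0,0],[0,0,-0.88,0,0,0,0],[0,0,-0.88,0,0,0,0],[0,0,-0.88,0,0,0,0]]'
python3 - <<'E'
from h import *
from station import read_camera
d([.496,-.2675,.206])
a=read_camera('side')
cv2.imwrite('pics/l2.png',cv2.cvtColor(cv2.resize(a[180:330,280:480],None,fx=3,fy=3),cv2.COLOR_RGB2BGR))
E
```

```text
time_s: 6.7
ee_pos: [0.4623, -0.0254, 0.0298]
eef_rot: [0.191, 0.982, 0.0, -0.0]
ft_force: [-0.5, -0.6, -0.6]
opening: 0.0941
time_s: 7.5
ee_pos: [0.4623, -0.0254, 0.2066]
eef_rot: [0.191, 0.982, 0.0, 0.001]
ft_force: [0.1, -0.2, 0.4]
opening: 0.0942
t 7.5 pos [ 0.4623 -0.0254  0.2066] shares [-0.611 -1.059  0.003] tilt [-0.0002 -0.0015  0.0001]
```

View pics/l2.png

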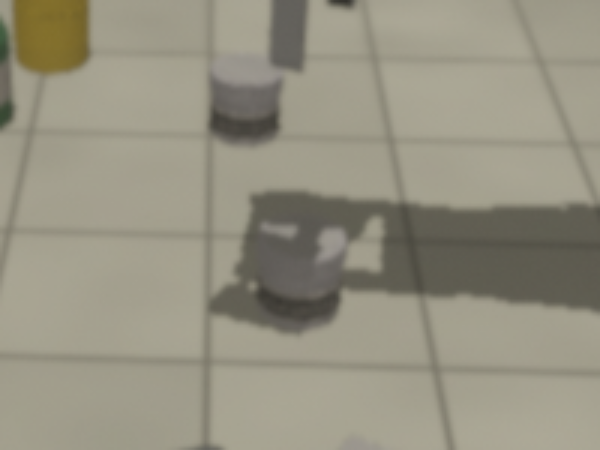

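Canister B stands upright again at side (380,266), on its old spot. Next is A.

```bash
python3 -m pendant '[[-0.1,-0.18,0,0,0,0,0],[-0.2,-0.36,0,0,0,0,0],[-0.32,-0.55,0,0,0,0,0],[-0.42,-0.74,0,0,0,0,0],[-0.53,-0.92,0,0,0,0,0],[-0.611,-1,0,0,0,0,0],[-0.611,-1,0,0,0,0,0],[-0.611,-1,0,0,0,0,0]]'; python3 -m pendant '[[0,-0.06,0,0,0,0,0],[0,-0.06,0,0,0,0,0],[0,-0.06,0,0,0,0,0]]'
python3 - <<'E'
from h import *
from station import telemetry, read_camera
d([.496,-.2675,.03])
s=telemetry.state()
cv2.imwrite('pics/w2.png',cv2.cvtColor(read_camera('wrist'),cv2.COLOR_RGB2BGR))
H=np.array(calibration('wrist')['hand_eye']);M=R.from_quat(s['eef_rot']).as_matrix()
P=M.T@(np.array([.496,-.2675,.058])-s['ee_pos']);p=np.linalg.inv(H)@[*P,1]
f=240/np.tan(np.radians(62.6373540896955/2));print(312.26+f*p[0]/p[2],240.4+f*p[1]/p[2], f*.03/p[2])
E
```

```text
time_s: 8.35
ee_pos: [0.4999, -0.2562, 0.2044]
eef_rot: [0.191, 0.982, 0.001, -0.001]
ft_force: [0.9, 0.5, -0.3]
opening: 0.0943
time_s: 8.65
ee_pos: [0.4958, -0.2675, 0.206]
eef_rot: [0.191, 0.982, 0.0, 0.0]
ft_force: [0.9, -0.3, -0.5]
opening: 0.0939
t 8.65 pos [ 0.4958 -0.2675  0.206 ] shares [-0.001  0.     0.88 ] tilt [-0.     -0.0001  0.0001]
313.5297910072019 226.58254156408162 35.35044300762736
```

View pics/w2.png

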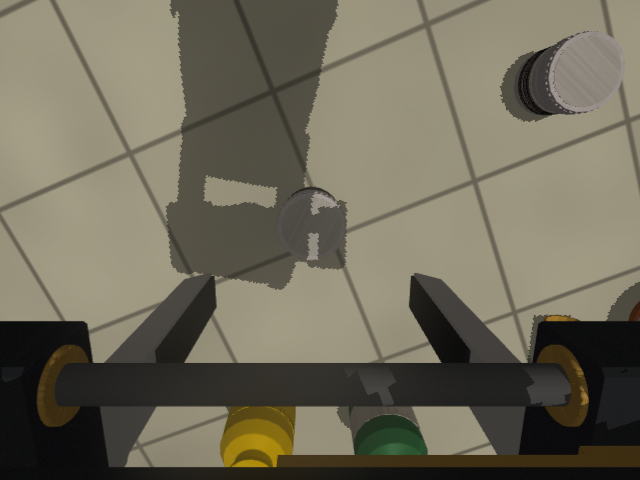

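The canister appears at about (313,226), right on the prediction. I'll descend, grip and lift.

```bash
python3 -m pendant '[[0,0,0.2,0,0,0,0],[0,0,0.4,0,0,0,0],[0,0,0.55,0,0,0,0],[0,0,0.65,0,0,0,0],[0,0,0.75,0,0,0,0],[0,0,0.82,0,0,0,0],[0,0,0.88,0,0,0,0],[0,0,0.88,0,0,0,0],[0,0,0.88,0,0,0,0]]'; python3 -m pendant '[[0,0,0,0,0,0,60],[0,0,0,0,0,0,120],[0,0,0,0,0,0,255],[0,0,0,0,0,0,255],[0,0,0,0,0,0,255],[0,0,0,0,0,0,255],[0,0,0,0,0,0,255],[0,0,0,0,0,0,255]]';python3 -m pendant '[[0,0,-0.02,0,0,0,255],[0,0,-0.06,0,0,0,255],[0,0,-0.12,0,0,0,255],[0,0,-0.17,0,0,0,255],[0,0,-0.2,0,0,0,255],[0,0,-0.2,0,0,0,255],[0,0,-0.2,0,0,0,255],[0,0,-0.2,0,0,0,255]]'; for i in 1 2 3 4; do python3 -m pendant '[[0,0,0,0,0,0,255]]' | grep -E 'force|pos|open'; done
python3 - <<'E'
from station import read_camera
import cv2
a=read_camera('side')
cv2.imwrite('pics/l3.png',cv2.cvtColor(cv2.resize(a[130:300,280:480],None,fx=3,fy=3),cv2.COLOR_RGB2BGR))
E
```

```text
time_s: 9.6
ee_pos: [0.4962, -0.2679, 0.0304]
eef_rot: [0.191, 0.982, -0.0, 0.0]
ft_force: [-0.6, 0.9, -0.5]
opening: 0.0941
time_s: 10.4
ee_pos: [0.496, -0.268, 0.0301]
eef_rot: [0.191, 0.982, -0.0, 0.0]
ft_force: [-1.8, -2.8, 3.4]
opening: 0.0585
time_s: 11.2
ee_pos: [0.4957, -0.2676, 0.0694]
eef_rot: [0.191, 0.982, 0.0, -0.0]
ft_force: [0.6, -1.0, -6.9]
opening: 0.0584
ee_pos: [0.4957, -0.2676, 0.0694]
ft_force: [-0.5, 0.4, -6.7]
opening: 0.0587
ee_pos: [0.4958, -0.2677, 0.0696]
ft_force: [0.1, -0.3, -6.6]
opening: 0.0579
ee_pos: [0.4959, -0.2677, 0.0697]
ft_force: [0.1, -0.4, -6.0]
opening: 0.0585
ee_pos: [0.4959, -0.2677, 0.0698]
ft_force: [0.1, -0.3, -5.9]
opening: 0.0584
```

View pics/l3.png

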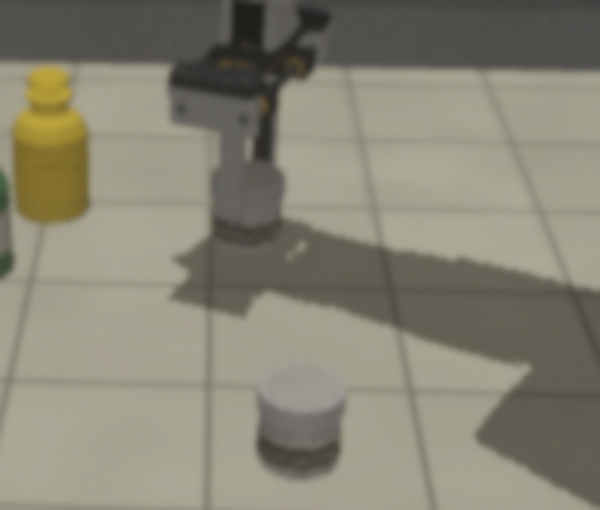

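A weighs about 6.4 N against about 3.1 N for B, so A is the heavier. I'll raise it and carry it over.

```bash
python3 -m pendant '[[0,0,-0.08,0,0,0,255],[0,0,-0.2,0,0,0,255],[0,0,-0.35,0,0,0,255],[0,0,-0.5,0,0,0,255],[0,0,-0.65,0,0,0,255],[0,0,-0.75,0,0,0,255],[0,0,-0.8,0,0,0,255],[0,0,-0.8,0,0,0,255]]'; python3 -c "
from h import *
d([.649,.401,.23])"
```

```text
time_s: 12.45
ee_pos: [0.4962, -0.2679, 0.2306]
eef_rot: [0.191, 0.982, -0.0, 0.001]
ft_force: [0.5, -0.1, -6.7]
opening: 0.0585
t 12.45 pos [ 0.4962 -0.2679  0.2306] shares [5.470e-01 3.387e+00 1.000e-03] tilt [-0.0009 -0.0014  0.0001]
```

```bash
python3 -m pendant '[[0.01,0.05,0,0,0,0,255],[0.03,0.15,0,0,0,0,255],[0.05,0.29,0,0,0,0,255],[0.07,0.44,0,0,0,0,255],[0.1,0.59,0,0,0,0,255],[0.12,0.74,0,0,0,0,255],[0.14,0.88,0,0,0,0,255],[0.16,1,0,0,0,0,255]]'
python3 -m pendant '[[0.02,0.13,0,0,0,0,255],[0.05,0.28,0,0,0,0,255],[0.07,0.43,0,0,0,0,255],[0.09,0.58,0,0,0,0,255],[0.12,0.73,0,0,0,0,255],[0.14,0.88,0,0,0,0,255],[0.16,1,0,0,0,0,255],[0.16,1,0,0,0,0,255]]'
python3 -c "
from h import *
d([.649,.401,.23])"
```

```text
time_s: 13.25
ee_pos: [0.541, -0.0682, 0.2283]
eef_rot: [0.191, 0.982, 0.0, -0.001]
ft_force: [1.2, 0.6, -5.9]
opening: 0.0588
time_s: 14.05
ee_pos: [0.5862, 0.1303, 0.2278]
eef_rot: [0.19, 0.982, -0.0, -0.001]
ft_force: [0.5, -1.0, -5.6]
opening: 0.0586
t 14.05 pos [0.5862 0.1303 0.2278] shares [ 0.213  1.373 -0.012] tilt [0.0003 0.0028 0.0031]
```

```bash
python3 -m pendant '[[0.02,0.1,0,0,0,0,255],[0.04,0.22,0,0,0,0,255],[0.06,0.36,0,0,0,0,255],[0.08,0.5,0,0,0,0,255],[0.1,0.64,0,0,0,0,255],[0.12,0.78,0,0,0,0,255],[0.14,0.9,0,0,0,0,255],[0.16,1,0,0,0,0,255],[0.16,1,0,0,0,0,255]]'
python3 -m pendant '[[0.02,0.12,0,0,0,0,255],[0.04,0.24,0,0,0,0,255],[0.05,0.32,0,0,0,0,255],[0.055,0.37,0,0,0,0,255],[0.055,0.37,0,0,0,0,255],[0.055,0.37,0,0,0,0,255]]'
python3 -c "
from h import *
d([.649,.401,.136])"
```

```text
time_s: 14.95
ee_pos: [0.6313, 0.3267, 0.2273]
eef_rot: [0.19, 0.982, -0.001, -0.001]
ft_force: [-0.5, -0.4, -6.8]
opening: 0.058
time_s: 15.55
ee_pos: [0.6496, 0.3964, 0.2287]
eef_rot: [0.191, 0.982, -0.001, -0.001]
ft_force: [0.3, -0.4, -6.4]
opening: 0.0583
t 15.55 pos [0.6496 0.3964 0.2287] shares [0.011 0.021 0.463] tilt [-0.0011  0.0014 -0.0003]
```

```bash
python3 -m pendant '[[0,0.01,0.06,0,0,0,255],[0,0.01,0.14,0,0,0,255],[0.01,0.02,0.24,0,0,0,255],[0.01,0.02,0.32,0,0,0,255],[0.01,0.02,0.39,0,0,0,255],[0.01,0.02,0.44,0,0,0,255],[0.01,0.02,0.463,0,0,0,255],[0.01,0.02,0.463,0,0,0,255],[0.01,0.02,0.463,0,0,0,255]]'
python3 - <<'E'
from h import *
from station import read_camera
d([.649,.401,.136])
for n in('scene','side'): cv2.imwrite(f'pics/f_{n}.png',cv2.cvtColor(read_camera(n),cv2.COLOR_RGB2BGR))
for n in('scene','side'):print(proj(n,[[.649,.401,.106],[.649,.401,.164],[.567,.37,.135]]))
E
```

```text
time_s: 16.45
ee_pos: [0.6497, 0.4017, 0.1381]
eef_rot: [0.191, 0.982, 0.0, 0.0]
ft_force: [1.4, 0.7, -5.5]
opening: 0.0583
t 16.45 pos [0.6497 0.4017 0.1381] shares [ 0.002 -0.004  0.01 ] tilt [ 0.0006 -0.001  -0.    ]
[[478.75232427 310.92978341]
 [484.71982135 298.62104001]
 [472.84753079 269.72513471]]
[[247.241851   413.50110726]
 [243.17816857 380.57495793]
 [314.56202532 380.34040371]]
```

View pics/f_scene.png

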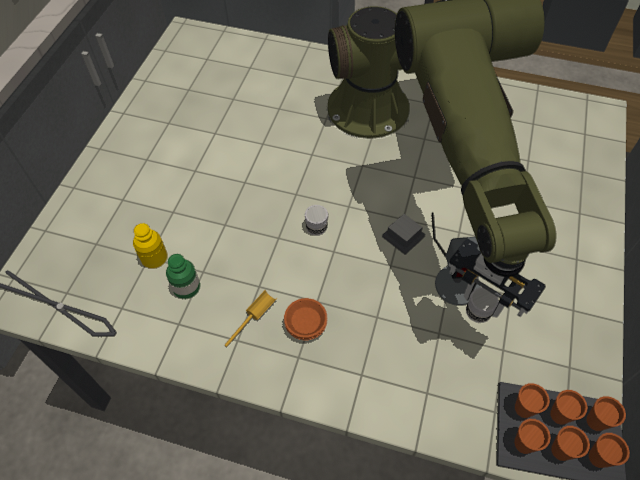

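View pics/f_side.png

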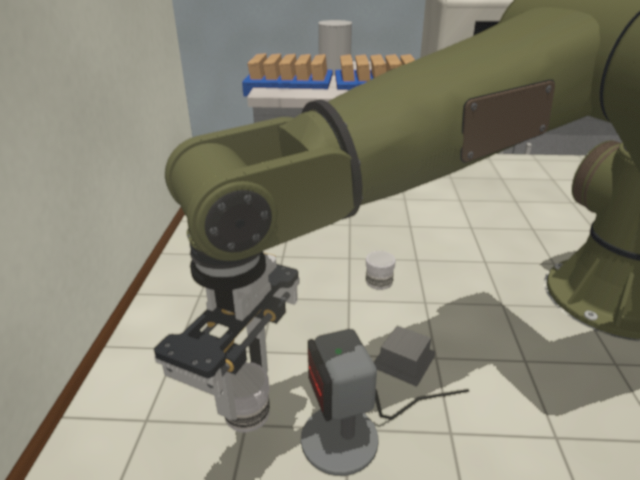

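The heavy canister hangs upright at scene (483,302) and side (245,398). It is in front of the window, clear of the scanner, and matches the projections. Canister B, the dishes, scoop, anvil and jar are at their original pixels. I'll let it settle, check and hand in.

```bash
python3 -m pendant '[[0,0,0.005,0,0,0,255],[0,0,0.005,0,0,0,255],[0,0,0.005,0,0,0,255],[0,0,0.005,0,0,0,255],[0,0,0.005,0,0,0,255]]'
python3 - <<'E'
from h import *
from station import telemetry, workorder
s=telemetry.state();print(np.abs(s['dq']).max(),s['ft_force'],s['ee_pos'])
n=np.array([.935,.353]);t=np.array([-n[1],n[0]]);v=s['ee_pos'][:2]-np.array([.567,.37]);print('out',v@n,'side',v@t)
print(workorder.hand_in())
E
```

```text
time_s: 17.05
ee_pos: [0.6494, 0.4016, 0.1363]
eef_rot: [0.191, 0.982, 0.0, 0.0]
ft_force: [0.5, 0.0, -6.3]
opening: 0.0583
0.003105303198869416 [ 0.54687344  0.02956287 -6.31916815] [0.6494261  0.40159946 0.13628259]
out 0.08822301039758759 side 0.00044907902875440057
the job is handed in; nothing more can be done
None
```

I lifted both canisters to compare their weights, and handed the job in at about 17 s while still holding the heavier one in front of the scanner. The hand-in gives no verdict, so I don't know how it was judged.

- **Lighter canister:** the one nearer the middle of the bench at (0.462, -0.025) read about 3.1 N. I set it back upright, and the later pictures show it at the same pixels as at the start.
- **Heavier canister:** the one at (0.496, -0.268) read about 6.4 N. By the gripper's position it was 88 mm out from the window, under 1 mm off centre sideways and within about 1 mm of window height. It was upright, with the arm nearly still and a 6.3 N load.
- **Bystanders:** the scene picture taken just before hand-in showed the dishes, scoop, anvil and green jar at their original pixels.

No check failed. The two cameras differed by about 3–4 mm on the canister and window positions, well inside the tolerances.

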